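# Make the shaker safe, load a column of incubation boxes, and restart it

### The job

Load the rocking shaker safely: press the red mushroom stop until it latches down, then flip the isolator lever to off, and only then stack every closed incubation box, in any order, into one square, flat column on the white rectangle of the shaker's mat, long sides along the rectangle's long sides. When all the boxes are on, flip the isolator back to on, and last of all twist the mushroom clockwise until it comes fully up. Leave the other things on the bench where they stand.

Things in the scene. Friction and masses are not known exactly. Their poses are not given: they have to be found in the camera images.
- shaker: Rocking shaker, fixed, grey with a flat black rubber-topped platform; 180 x 210 mm footprint, flat top (160 x 190 mm mat) 60 mm above the bench. Origin: centre of its underside; z up. The white rectangle painted on the mat (119 x 104 mm) is centred on the shaker, long side along the shaker's x axis
- mat_center (a point): centre of the white rectangle, on the top face of the shaker's mat, 60 mm above the bench
- stop_station: Yellow box 100 x 100 x 50 mm high, fixed, with the red mushroom stop on the middle of its top. Origin: centre of its underside; z up
- stop_cap (a point): centre of the top face of the red mushroom cap; moves down with it. The cap is a cylinder 40 mm in diameter and 22 mm thick, on a 22 mm stem; when up, its top is 92 mm above the bench and its underside 16 mm above the black collar (which lies 4 mm above the yellow box, 52 mm in diameter); when down, everything is 6 mm lower
- stop_push (a joint): how far the mushroom is pressed, m: 0 up (running), 0.006 fully down (stopped). Pressing it home takes about 5 N straight down; it latches and stays down when released. Turning the cap lifts it again
- stop_twist (a joint): turn of the mushroom cap, rad: 0 at rest, grows CLOCKWISE seen from above to 1.0 at its end stop; a weak spring turns it back to near 0 when released. From latched down, turning it the whole 1.0 rad lifts the cap fully up (it rises about 0.006 m per rad as it turns, by a cam); it then stays up. Under 0.1 N m is needed
- isolator: Mains isolator switch: grey box 110 x 90 x 45 mm high, fixed, with a toggle lever standing up from its middle between two low black cheeks (each 40 mm along x, tops 62 mm above the bench). Origin: centre of its underside; z up; the lever swings in the box's own x-z plane. A green dot marks the on side (+x), a white dot the off side (-x)
- lever_pivot (a point): the lever's hinge axis (parallel to the isolator's y axis), 55 mm above the bench
- lever_tip (a point): end of the lever, 65 mm from the pivot. The last 26 mm are a red paddle 30 mm wide (along the isolator's y) and 14 mm thick; below it a steel blade 18 mm wide, 10 mm thick
- isolator_lever (a joint): lever angle, rad: 0 = ON, leaning 0.6 rad from upright towards the isolator's +x; 1.2 = OFF, leaning 0.6 rad towards its -x; 0.6 is upright. Top-heavy over-centre toggle: light (under 3 N), falls to whichever side of upright it is let go on and rests there
- box1: Closed incubation box, purple lid, clear body, 110 mm (own x) by 96 mm (own y), 42 mm high, 100 to 205 g, flat non-slip bottom. The lid's top is an I: a grip rib along x, 86 long, 22 mm wide, mid-lid, and a 12 mm bar at each x end, all flush at 42 mm; beside the rib two wells, 14 mm deep, open to the long sides. Grip across the rib. Origin: centre of its underside; z up. May be absent
- box2: Closed incubation box, orange lid, clear body, 110 mm (own x) by 96 mm (own y), 42 mm high, 100 to 205 g, flat non-slip bottom. The lid's top is an I: a grip rib along x, 86 long, 22 mm wide, mid-lid, and a 12 mm bar at each x end, all flush at 42 mm; beside the rib two wells, 14 mm deep, open to the long sides. Grip across the rib. Origin: centre of its underside; z up. May be absent
- box3: Closed incubation box, red lid, clear body, 110 mm (own x) by 96 mm (own y), 36 mm high, 100 to 205 g, flat non-slip bottom. The lid's top is an I: a grip rib along x, 86 long, 22 mm wide, mid-lid, and a 12 mm bar at each x end, all flush at 36 mm; beside the rib two wells, 14 mm deep, open to the long sides. Grip across the rib. Origin: centre of its underside; z up. May be absent
- box4: Closed incubation box, blue lid, clear body, 110 mm (own x) by 96 mm (own y), 36 mm high, 100 to 205 g, flat non-slip bottom. The lid's top is an I: a grip rib along x, 86 long, 22 mm wide, mid-lid, and a 12 mm bar at each x end, all flush at 36 mm; beside the rib two wells, 14 mm deep, open to the long sides. Grip across the rib. Origin: centre of its underside; z up. May be absent
- box5: Closed incubation box, green lid, clear body, 110 mm (own x) by 96 mm (own y), 36 mm high, 100 to 205 g, flat non-slip bottom. The lid's top is an I: a grip rib along x, 86 long, 22 mm wide, mid-lid, and a 12 mm bar at each x end, all flush at 36 mm; beside the rib two wells, 14 mm deep, open to the long sides. Grip across the rib. Origin: centre of its underside; z up. May be absent
- comb_red: Red gel comb, block 56 x 16 x 14 mm, loose; bystander. Origin: centre of its underside
- comb_white: White gel comb, block 56 x 16 x 10 mm, loose; bystander. Origin: centre of its underside
- jar: Small jar with white lid, 60 mm in diameter, 70 mm high, loose; bystander. Origin: centre of its underside
- tip_tray: Open blue tray, 120 x 85 x 50 mm, loose; bystander. Origin: centre of its underside
Not all that is in view belongs to the job. What is shaped like the box1 but pink is not meant. What is shaped like the isolator but blue is not meant.

How it is judged (in metres and radians):
On the way, in this order (a step that is already met when the one before it is completed fails the run):
1. the mushroom stop is pressed and latched down (value of joint stop_push above 0.0042 m and value of joint isolator_lever below 0.2 rad), for 0.2 s.
2. the isolator is off, the stop still down (value of joint isolator_lever above 1 rad and value of joint stop_push above 0.0042 m), for 0.2 s.
3. every box stands in the column and is let go, with the stop down and the isolator off (all of step 2 and horizontal distance between each of box1, box2, box3, box4, box5 and mat_center below 0.012 m and angle between the x axis of each of box1, box2, box3, box4, box5 and the x axis of shaker, either way round below 0.14 rad and angle between each of box1, box2, box3, box4, box5's own z axis and vertical below 0.08 rad and linear speed of each of box1, box2, box3, box4, box5 below 0.03 m/s and height (world z) of each of box1, box2, box3, box4, box5 above 0.05 m and contact force between the fingers and box1 below 0.1 N and contact force between the fingers and box2 below 0.1 N and contact force between the fingers and box3 below 0.1 N and contact force between the fingers and box4 below 0.1 N and contact force between the fingers and box5 below 0.1 N), for 0.5 s.
4. the isolator is back on, the stop still down (all of step 1), for 0.2 s.
5. the mushroom is twisted clockwise and comes up (value of joint stop_push below 0.0015 m and value of joint stop_twist above 0.5 rad), for 0.1 s.
At the end, for the whole second after the job is handed in: Every box present stands upright in one column on the shaker's mat, its centre within 12 mm of the rectangle's centre, its long side within 8 degrees of the rectangle's, flat within 4.5 degrees, at rest; the isolator is on (joint below 0.2) and the mushroom is up (pressed less than 1.5 mm) (horizontal distance between each of box1, box2, box3, box4, box5 and mat_center below 0.012 m and angle between the x axis of each of box1, box2, box3, box4, box5 and the x axis of shaker, either way round below 0.14 rad and angle between each of box1, box2, box3, box4, box5's own z axis and vertical below 0.08 rad and linear speed of each of box1, box2, box3, box4, box5 below 0.03 m/s and height (world z) of each of box1, box2, box3, box4, box5 above 0.05 m and value of joint isolator_lever below 0.2 rad and value of joint stop_push below 0.0015 m); the robot touches nothing.
It fails at once if a bystander is shoved more than 6 cm or knocked over (distance of any of comb_red, comb_white, jar, tip_tray from where it was at the start of the episode above 0.06 m or angle between any of comb_red, comb_white, jar, tip_tray's own z axis and vertical above 0.6 rad).
Of box1, box2, box3, box4, box5 only 3 to 4 are there at a start; the rules pass over those that are not, and their reading is None.
At some moment in a run one of box1, box2, box3, box4, box5 may be knocked a few centimetres aside while the robot is not near it.
It also fails if it takes over 210 s, if anything falls off the work surface, if the arm or the gripper's body presses on something with over 40 N, if the wrist force passes 120 N, or if a joint passes its speed limit or range.

### The arm

A 6-joint arm with a two-finger parallel gripper is mounted at the origin on the work surface. World frame = base frame: x ahead of the robot, y to its left, z up, the work surface at z = 0. Lengths are in m, angles in degrees, forces in N, time in s.
With the tool pointing down it reaches from about 0.325 to 0.775 m from the base axis. Payload 5.5 kg.
Tool frame: the origin (TCP) lies at the centre of the arm's flange, where the gripper is bolted on; the fingertips stand 182 mm ahead of it and the grasp point (between the pads) lies 163 mm ahead of it; z points along the fingers, y is the direction in which the jaws open and shut (so a half turn about z gives the same grasp; the last joint's range is limited). The gripper opens to 88 mm and grips with 3 to 60 N. Pads are 20 mm wide; open, the fingers measure 115 mm over their backs; the gripper's body (75 mm by 178 mm) begins 61 mm behind the grasp point.
Start: joints at [-76.473, 5.22, 70.514, -0, 104.267, -3.249], TCP at [0.173, -0.574, 0.405] pointing down, gripper open.
Joint ranges: [-164.24, 164.24], [-49.07, 125.15], [9.68, 141.18], [-86.29, 266.29], [3.28, 154.24], [-151.56, 151.56]. Speed limits (degrees/s): [147.25, 147.25, 172.46, 180, 180, 180].

### API

Orientations are given as [roll, pitch, yaw] about the fixed x, y, z axes, in that order (R = Rz(yaw) Ry(pitch) Rx(roll)).
In Python, from station import r gives the robot as it stands. The module is installed in compiled form; this text tells all that it offers. Calls block until the motion is done:
- r.reach(position, orientation): joint-space move of the TCP to a pose.
- r.servo_line(position, rotation=None, speed=0.15): straight line of the TCP; rotation=None keeps the orientation; speed is the mean speed in m/s.
- r.move_joints(angles): joint-space move.
- r.let_go() and r.grab(squeeze=None): open the fingers fully, or close them until they stop; squeeze is the grip in N (None keeps the last).
- r.wait(seconds).
- r.inverse_kinematics(position, orientation): joint angles nearest the present ones, or None.
- r.sense(): the state.
- r.snapshot(name): name is "scene" or "side" or "wrist"; returns a dict with "frame" (384x512x3 uint8, red, green, blue), "fx", "fy", "cx", "cy" (pixels), "R" (3x3) and "t" (3): a world point X has camera coordinates R X + t. Camera axes: x right, y down, z forward; pixel columns grow to the right and rows downward; lengths in m; the calibration is good to about 2 mm. The wrist camera is an equidistant fisheye: a pixel r from the principal point sees the ray r / f radians off the axis. A picture is of the moment at which its call begins. There is no depth.
A pose or a line that the arm cannot do raises r.IKError and nothing moves.
- r.hand_in(): hands the job in, once; it reports no verdict.
The state is a dict: "clock": time; "joints": joint angles; "joint_vel": joint speeds; "joint_torque": joint torques, N m; "tcp_pos": TCP position; "orientation": TCP orientation; "contact_force": force on the tool from outside, world axes, zero at the start; "torque": the same for the moment, N m; "opening": finger opening in m.
Only numpy, scipy, OpenCV 4.12 (cv2) and the standard library are available. Lean on these libraries where they do the work, as an engineer would, in place of code of your own. Each camera call takes 0.05 s, during which the arm holds its last target.

## Working session

There is one attempt and no reset: what is moved stays moved. The work goes in short steps, each a Python script; the robot and the scene stay as the last script left them, time stands still between calls to the robot, and variables do not carry over. Pictures are saved under pics/ and viewed, and the job is handed in when it is done.

```bash
mkdir -p pics; ls
python3 - <<'E'
from station import r
import cv2
for n in ["scene","side","wrist"]:
    s=r.snapshot(n); cv2.imwrite(f"pics/{n}0.png",s["frame"][:,:,::-1]); print(n,s["fx"],s["fy"],s["cx"],s["cy"],s["R"],s["t"])
print(r.sense())
E
```

```text
pics
scene 356.63467884515853 356.63467884515853 259.11553969436113 188.37374522564946 [[ 0.61089514  0.79164877 -0.00996789]
 [ 0.44652405 -0.35491336 -0.82137249]
 [-0.65377626  0.49732156 -0.57030506]] [-0.32831076 -0.09947091  1.47784205]
side 390.6337356451265 390.6337356451265 258.017606862234 197.7995236080437 [[-0.95080461 -0.3096974   0.00762302]
 [-0.21961512  0.6564788  -0.72166806]
 [ 0.21849438 -0.68783945 -0.6921973 ]] [0.45392176 0.13027235 1.52319104]
wrist 297.3186396354542 297.3186396354542 256.22340475683234 190.22974840177815 [[ 0.28842926 -0.9574976  -0.00262884]
 [-0.91926081 -0.27767717  0.27902501]
 [-0.26789575 -0.07806239 -0.96028024]] [-0.5990074  -0.03309698  0.39309532]
{'clock': 0.15, 'joints': array([-7.64725254e+01,  5.25428836e+00,  7.05644923e+01, -9.39781856e-04,
        1.04266827e+02, -3.25053304e+00]), 'joint_vel': array([ 0.03483601, -0.18617246, -0.20853116,  0.06724024, -0.02415226,
        0.0366897 ]), 'joint_torque': array([ 1.61288695e-03, -4.47046387e+01, -4.06906700e+01,  6.99117221e-02,
        2.75457680e-02, -1.02440895e-04]), 'tcp_pos': array([ 0.17318848, -0.57451841,  0.4037702 ]), 'orientation': array([-1.79914479e+02, -3.94442855e-03,  1.67777738e+01]), 'contact_force': array([ 0.247901  , -1.12447339, -0.1187412 ]), 'torque': array([-0.01635558, -0.0564207 ,  0.01913481]), 'opening': 0.08767944124665365}
```

View pics/scene0.png

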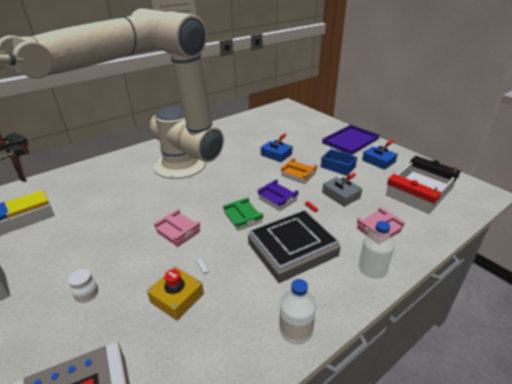

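View pics/side0.png

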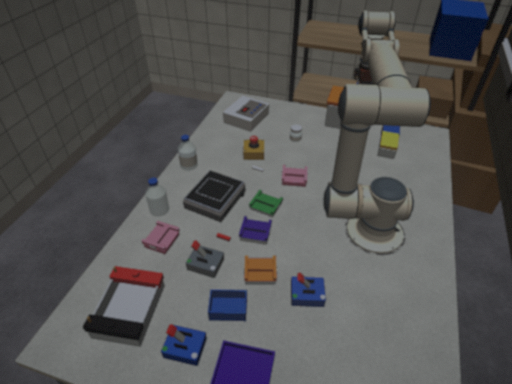

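View pics/wrist0.png

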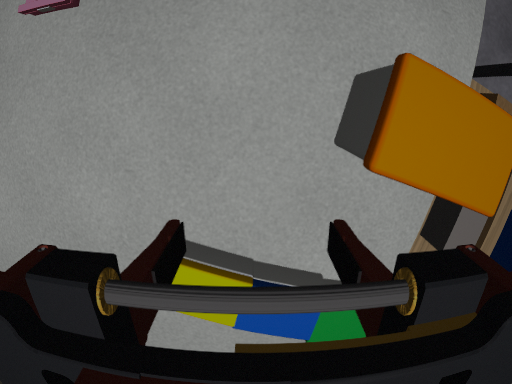

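The scene view shows a green lid at (243,212), purple at (277,193) and orange at (299,170). There is a grey isolator at (342,190), the mushroom at (174,282) and the shaker at (294,243). I take the two pink boxes at (177,227) and (381,223) and the two blue isolators at (277,148) and (380,154) to be decoys. I'll enlarge to confirm this and to check for red or blue lids.

```bash
cat > h.py <<'E'
import numpy as np, cv2
from station import r
def rays(s,uv,fish=False):
    uv=np.atleast_2d(np.asarray(uv,float)); x=(uv[:,0]-s["cx"])/s["fx"]; y=(uv[:,1]-s["cy"])/s["fy"]
    if fish:
        th=np.hypot(x,y); k=np.where(th>1e-9,np.sin(th)/np.maximum(th,1e-9),1); d=np.stack([x*k,y*k,np.cos(th)],1)
    else: d=np.stack([x,y,np.ones_like(x)],1)
    R=np.array(s["R"]); return -R.T@np.array(s["t"]), d@R
def plane(s,uv,z,fish=False):
    c,d=rays(s,uv,fish); k=(z-c[2])/d[:,2]; return c+d*k[:,None]
def proj(s,X,fish=False):
    p=np.atleast_2d(X)@np.array(s["R"]).T+np.array(s["t"])
    if fish:
        rr=np.hypot(p[:,0],p[:,1]); th=np.arctan2(rr,p[:,2]); k=th/np.maximum(rr,1e-9); q=p[:,:2]*k[:,None]
    else: q=p[:,:2]/p[:,2:]
    return q*s["fx"]+[s["cx"],s["cy"]]
def snap(n,f=None):
    s=r.snapshot(n)
    if f: cv2.imwrite(f"pics/{f}.png",s["frame"][:,:,::-1])
    return s
def hsv(s): return cv2.cvtColor(s["frame"],cv2.COLOR_RGB2HSV)
HUE=dict(purple=(122,140),orange=(8,18),green=(50,80),blue=(105,120),red=(170,6))
def mask(s,c,smin=100,vmin=40):
    h=hsv(s); lo,hi=HUE[c]; H=h[...,0]
    m=((H>=lo)&(H<=hi)) if lo<hi else ((H>=lo)|(H<=hi))
    return (m&(h[...,1]>=smin)&(h[...,2]>=vmin)).astype(np.uint8)
def blobs(m,amin=30):
    n,l,st,ce=cv2.connectedComponentsWithStats(m,connectivity=8)
    return [(ce[i],st[i,4],(l==i)) for i in range(1,n) if st[i,4]>=amin]
E
python3 - <<'E'
from h import *
for n in ["scene","side"]:
    s=snap(n)
    for c in HUE:
        for ce,a,_ in blobs(mask(s,c),25): print(n,c,ce.round(),a,plane(s,ce,0.04)[0].round(3))
s=snap("scene"); f=s["frame"][:,:,::-1]
cv2.imwrite("pics/c1.png",cv2.resize(f[120:270,230:440],None,fx=3.8,fy=3.8,interpolation=cv2.INTER_CUBIC))
s=snap("side"); f=s["frame"][:,:,::-1]
cv2.imwrite("pics/c2.png",cv2.resize(f[120:370,130:340],None,fx=2.4,fy=2.4,interpolation=cv2.INTER_CUBIC))
E
```

```text
scene purple [350. 139.] 908 [0.335 0.663 0.04 ]
scene purple [276. 193.] 516 [0.447 0.145 0.04 ]
scene orange [315.  68.] 3324 [-0.511  1.292  0.04 ]
scene orange [298. 169.] 425 [0.376 0.311 0.04 ]
scene green [241. 212.] 624 [ 0.458 -0.011  0.04 ]
scene blue [276. 150.] 411 [0.213 0.339 0.04 ]
scene blue [379. 157.] 464 [0.512 0.628 0.04 ]
scene blue [338. 161.] 621 [0.434 0.477 0.04 ]
scene blue [  3. 211.] 98 [-0.033 -0.621  0.04 ]
scene blue [383. 227.] 119 [0.783 0.285 0.04 ]
scene blue [299. 287.] 199 [ 0.795 -0.071  0.04 ]
scene blue [ 88. 362.] 40 [ 0.668 -0.552  0.04 ]
scene blue [ 71. 369.] 41 [ 0.662 -0.583  0.04 ]
scene blue [ 54. 376.] 45 [ 0.656 -0.614  0.04 ]
scene blue [ 37. 382.] 28 [ 0.648 -0.644  0.04 ]
scene red [  1. 141.] 29 [-0.613 -0.554  0.04 ]
scene red [390. 142.] 28 [0.461 0.771 0.04 ]
scene red [ 24. 146.] 30 [-0.493 -0.482  0.04 ]
scene red [ 18. 165.] 79 [-0.331 -0.533  0.04 ]
scene red [350. 176.] 39 [0.534 0.428 0.04 ]
scene red [413. 188.] 703 [0.723 0.542 0.04 ]
scene red [311. 206.] 61 [0.574 0.188 0.04 ]
scene red [168. 224.] 60 [ 0.365 -0.224  
[... 484 characters left out ...]
0.04 ]
side orange [260. 269.] 712 [0.361 0.338 0.04 ]
side green [265. 203.] 396 [0.441 0.023 0.04 ]
side blue [459.  29.] 2542 [-0.39  -2.227  0.04 ]
side blue [391. 128.] 100 [-0.004 -0.691  0.04 ]
side blue [184. 137.] 39 [ 0.947 -0.286  0.04 ]
side blue [152. 181.] 55 [0.937 0.048 0.04 ]
side blue [308. 292.] 724 [0.183 0.376 0.04 ]
side blue [227. 305.] 1080 [0.417 0.502 0.04 ]
side blue [185. 346.] 976 [0.485 0.667 0.04 ]
side red [254. 140.] 41 [ 0.621 -0.373  0.04 ]
side red [223. 236.] 48 [0.535 0.242 0.04 ]
side red [195. 245.] 47 [0.616 0.311 0.04 ]
side red [136. 276.] 707 [0.746 0.498 0.04 ]
side red [300. 277.] 46 [0.22  0.328 0.04 ]
side red [171. 330.] 80 [0.546 0.636 0.04 ]
```

View pics/c1.png

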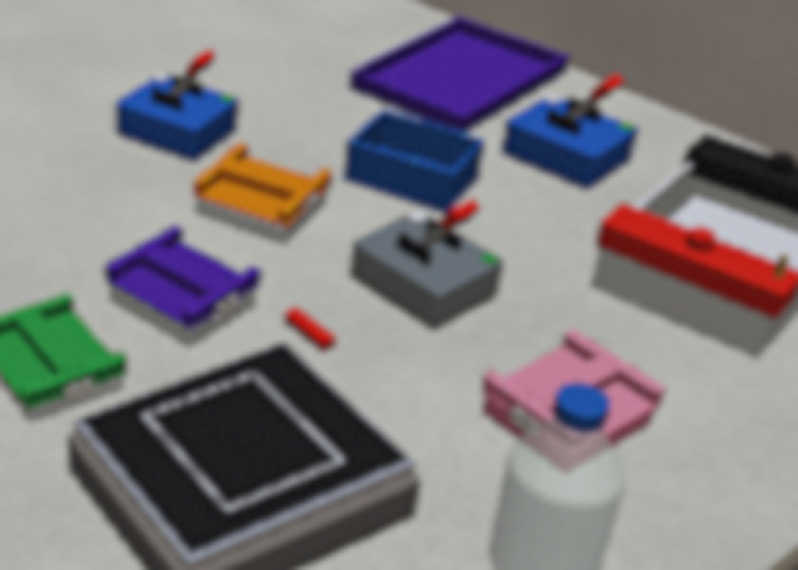

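View pics/c2.png

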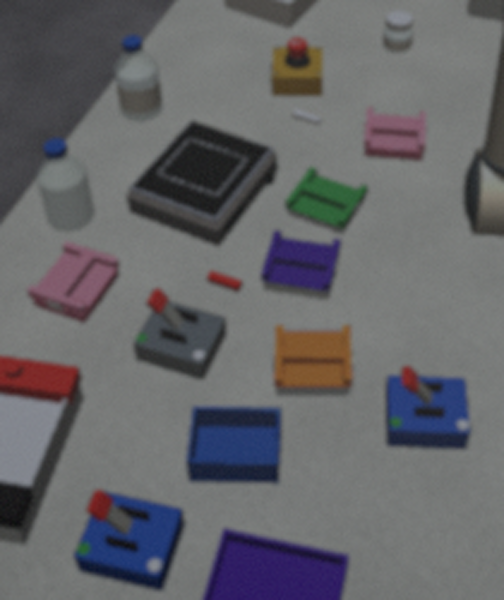

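The crops confirm three present boxes: purple (274,193), orange (299,170) and green (243,212). The pink ones at (177,227) and (381,223) are decoys. The grey isolator at (342,190) is the one meant, with its lever leaning to the green dot; the blue ones are not. The open blue tray at (339,162) is a bystander. The big red-and-black item at (425,180) is not a box in the list. Next is a refinement pass with the wrist camera.

```bash
cat >> h.py <<'E'
def tri(a,ua,b,ub):
    c1,d1=rays(a,ua); c2,d2=rays(b,ub); d1=d1[0]/np.linalg.norm(d1[0]); d2=d2[0]/np.linalg.norm(d2[0])
    A=np.zeros((3,3)); v=np.zeros(3)
    for c,d in((c1,d1),(c2,d2)): P=np.eye(3)-np.outer(d,d); A+=P; v+=P@c
    return np.linalg.solve(A,v)
E
python3 - <<'E'
from h import *
a=snap("scene");b=snap("side")
print("cap",tri(a,(173,277),b,(254,140)))
c0,_=rays(snap("wrist"),(256,190)); print("cam",c0, r.sense()["tcp_pos"])
r.reach([0.45,-0.15,0.42],[180,0,0])
print(r.sense()["joints"],r.sense()["clock"])
snap("wrist","w1"); 
r.reach([0.45,0.22,0.42],[180,0,0])
print(r.sense()["joints"],r.sense()["clock"])
s=snap("wrist","w2"); print(s["R"],rays(s,(256,190))[0])
E
```

```text
cap [ 0.60274856 -0.31920196  0.07890674]
cam [ 0.24765515 -0.55204761  0.38605532] [ 0.17315288 -0.57448239  0.40456327]
[-2.26093799e+01 -1.38901619e+01  8.71182124e+01 -1.33908939e-02
  1.06775816e+02  6.74330044e+01] 2.3417
[ 2.20689867e+01 -9.82717819e+00  8.36047025e+01 -2.60944412e-02
  1.06226550e+02  1.12129152e+02] 3.775
[[-1.41835274e-03 -9.99998962e-01 -2.53063320e-04]
 [-9.60233803e-01  1.29129778e-03  2.79194156e-01]
 [-2.79193540e-01  6.38995749e-04 -9.60234638e-01]] [0.52810212 0.21947575 0.40151232]
```

View pics/w1.png

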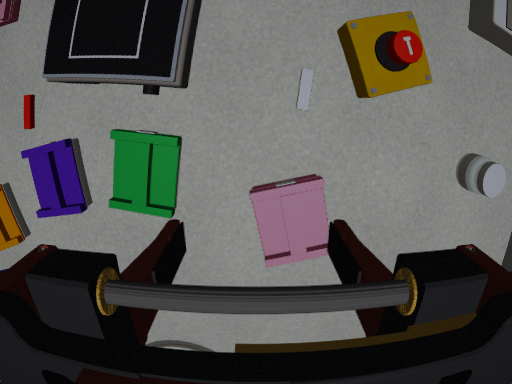

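View pics/w2.png

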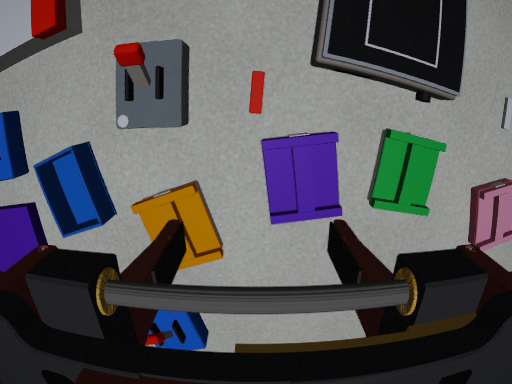

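From above (w1, w2), the mushroom cap is at w1 (407,46). The green lid is at w1 (147,172), purple at w2 (301,178) and orange at w2 (183,222). The grey isolator is at w2 (152,85), lever leaning towards the top (+x side), and the shaker's rectangle is at w2 (403,22). I'll take closer views for precision.

Run:
```python
from h import *
import pickle
D={}
for n,p in dict(iso=[0.46,0.34,0.4],shk=[0.5,0.02,0.44],box=[0.36,0.1,0.42],stop=[0.5,-0.31,0.38]).items():
    q=r.inverse_kinematics(p,[180,0,0]); 
    if q is None: print("no",n); continue
    r.reach(p,[180,0,0]); r.wait(0.3); D[n]=snap("wrist","v_"+n)
pickle.dump(D,open("D.pkl","wb")); print(r.sense()["clock"])
f=[cv2.resize(D[n]["frame"][:,:,::-1],(400,300)) for n in D]
cv2.imwrite("pics/v4.png",np.vstack([np.hstack(f[:2]),np.hstack(f[2:4])]))
```

```text
9.3083
```

View pics/v4.png

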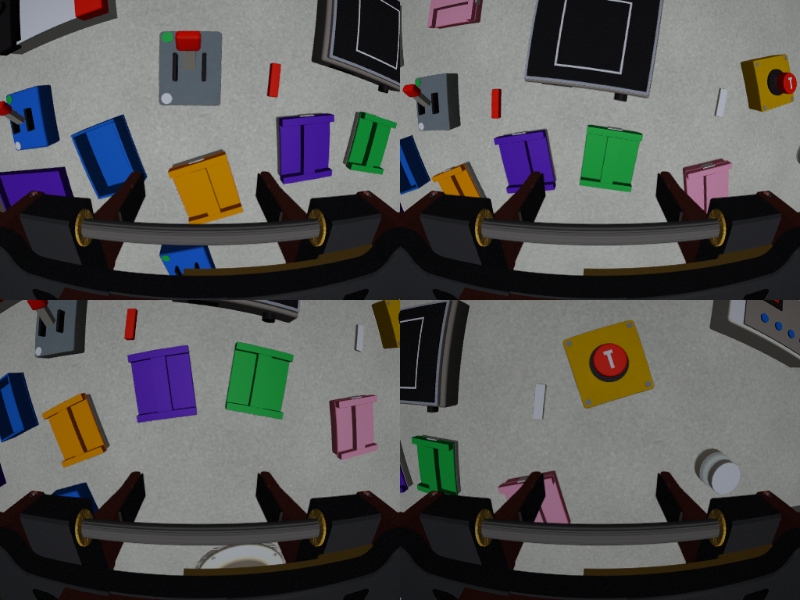

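```bash
cat >> h.py <<'E'
def planepts(s,m,z):
    cs,_=cv2.findContours(m.astype(np.uint8),cv2.RETR_EXTERNAL,cv2.CHAIN_APPROX_NONE)
    c=max(cs,key=cv2.contourArea)[:,0,:]; return plane(s,c,z,True)[:,:2]
def rect(P):
    (c,wh,a)=cv2.minAreaRect((P*1000).astype(np.float32)); w,h=wh
    if w<h: a+=90; w,h=h,w
    a=(a+90)%180-90
    return np.array(c)/1000,w,h,a   # a: direction of long side, deg
E
python3 - <<'E'
from h import *
import pickle
D=pickle.load(open("D.pkl","rb"))
s=D["stop"]
b=[x for x in blobs(mask(s,"red"),200)]
for ce,a,l in b:
    P=planepts(s,l,.092); c,rad=cv2.minEnclosingCircle((P*1000).astype(np.float32)); print("cap",ce,a,c,rad)
h=hsv(s); m=((h[...,0]>18)&(h[...,0]<32)&(h[...,1]>120)&(h[...,2]>130)).astype(np.uint8)
ce,a,l=max(blobs(m),key=lambda t:t[1]); print("yellow",rect(planepts(s,l,.05)))
s=D["shk"]; g=s["frame"].min(2); print(rays(s,(256,190))[0])
cv2.imwrite("pics/shk.png",cv2.resize(s["frame"][:140,140:360,::-1],None,fx=3.5,fy=3.5))
s=D["iso"]; cv2.imwrite("pics/iso.png",cv2.resize(s["frame"][20:150,180:310,::-1],None,fx=4.5,fy=4.5))
E
```

```text
cap [268.51884701  77.07982262] 1353 (605.1032104492188, -319.690673828125) 19.937400817871094
cap [200.83023873 243.53050398] 377 (428.9748840332031, -249.72866821289062) 40.97178649902344
yellow (array([ 0.31975958, -0.5398938 ]), 40.27871322631836, 4.731955051422119, 6.606234073638916)
[0.57781653 0.02122011 0.42128139]
```

View pics/shk.png

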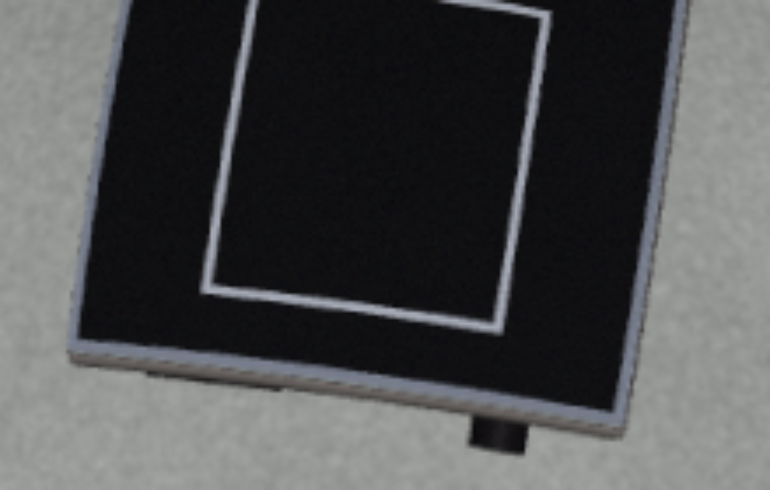

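View pics/iso.png

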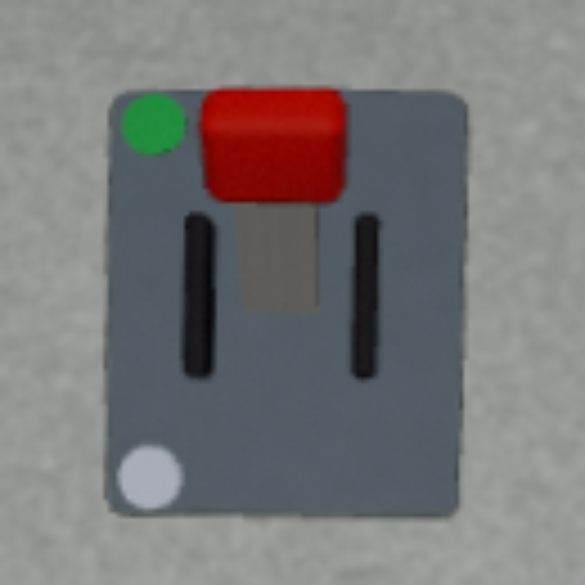

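Run:
```python
from h import *
import pickle
D=pickle.load(open("D.pkl","rb"))
s=D["iso"]; c=np.array([(107,90),(468,92),(460,517),(104,515)])/4.5+[180,20]
P=plane(s,c-0.4,.045,True); print(P.round(4), P.mean(0), np.linalg.norm(P-np.roll(P,1,0),axis=1))
dots=np.array([(154,124),(150,477)])/4.5+[180,20]-.4
print("dots",plane(s,dots,.046,True))
u=P[0]+P[1]-P[2]-P[3]; print("yaw",np.degrees(np.arctan2(u[1],u[0])))
r.grab(3)
r.reach([0.605,-0.320,0.30],[180,0,0]); r.wait(.3)
f0=r.sense()["contact_force"]; print(f0)
for z in np.arange(.28,.263,-.001):
    r.servo_line([0.605,-0.320,z],speed=.03); r.wait(.1); st=r.sense(); f=st["contact_force"]-f0
    print(round(z,3),st["tcp_pos"].round(4),f.round(1))
    if f[2]>14: break
r.wait(.3); print(r.sense()["clock"])
r.servo_line([0.605,-0.320,.32],speed=.15)
```

```text
[[0.617  0.399  0.045 ]
 [0.615  0.3089 0.045 ]
 [0.5061 0.3106 0.045 ]
 [0.5073 0.401  0.045 ]] [0.5613536  0.35489439 0.045     ] [0.10972704 0.09016231 0.10886712 0.09035868]
dots [[0.60710091 0.38691903 0.046     ]
 [0.51682276 0.38872491 0.046     ]]
yaw -0.9583828196695663
[-0.75081881 -0.93468671  0.02565614]
0.28 [ 0.6051 -0.32    0.2804] [ 0.1  0.4 -0.7]
0.279 [ 0.605 -0.32   0.279] [ 0.4  0.6 -0.3]
0.278 [ 0.605 -0.32   0.278] [ 1.1  0.4 -0.1]
0.277 [ 0.605 -0.32   0.277] [ 0.6  0.9 -0.6]
0.276 [ 0.605 -0.32   0.276] [-0.   0.9 -0.4]
0.275 [ 0.605 -0.32   0.275] [ 0.7  1.3 -0. ]
0.274 [ 0.605  -0.32    0.2742] [2.2 0.7 1.4]
0.273 [ 0.605  -0.32    0.2735] [1.7 1.4 3.3]
0.272 [ 0.6051 -0.32    0.2721] [2.  1.  3.7]
0.271 [ 0.605  -0.32    0.2709] [1.4 0.2 2.5]
0.27 [ 0.605  -0.32    0.2699] [1.6 0.4 3. ]
0.269 [ 0.605  -0.32    0.2689] [1.9 0.4 2.9]
0.268 [ 0.605  -0.32    0.2684] [0.8 0.5 6.1]
0.267 [ 0.605  -0.32    0.2683] [0.3 1.5 8.4]
0.266 [ 0.6049 -0.32    0.2683] [-0.7  1.7 11.7]
0.265 [ 0.6049 -0.3199  0.2682] [-1.4  3.1 14.5]
18.0083
```

The stop bottomed out at about 6 mm with a firm reaction. Next is the isolator, pushed towards −x; its pivot is at about (0.561, 0.355) with yaw about −1°.

Run:
```python
from h import *
y0=.3545
r.reach([.64,y0,.34],[180,0,0]); r.servo_line([.64,y0,.267],speed=.1); r.wait(.2)
f0=r.sense()["contact_force"]
for x in [.62,.605,.59,.58,.572,.566,.56]:
    r.servo_line([x,y0,.267],speed=.06); print(x,(r.sense()["contact_force"]-f0).round(1))
r.wait(.3)
r.servo_line([.62,y0,.30],speed=.15); r.servo_line([.62,y0,.36],speed=.15)
r.reach([.46,.34,.4],[180,0,0]); r.wait(.2); s=snap("wrist"); cv2.imwrite("pics/iso2.png",cv2.resize(s["frame"][20:150,180:310,::-1],None,fx=3,fy=3))
r.let_go()
r.reach([.58,.02,.44],[180,0,0]); r.wait(.3); s=snap("wrist","shk2")
import pickle; pickle.dump(s,open("shk.pkl","wb")); print(r.sense()["clock"])
```

```text
0.62 [ 1.2  1.1 -0.8]
0.605 [ 0.5  0.6 -0.9]
0.59 [0.2 0.6 0.2]
0.58 [ 1.3 -0.1  0.5]
0.572 [1.7 1.  0.2]
0.566 [1.  0.1 0.4]
0.56 [ 1.2  0.6 -0.6]
29.825
```

View pics/iso2.png

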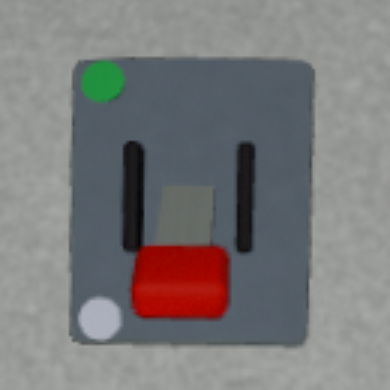

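View pics/shk2.png

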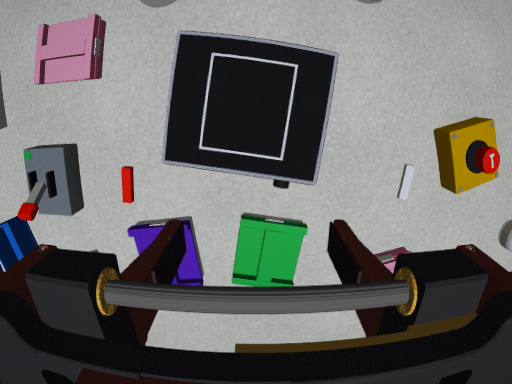

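The lever leans to the white dot, so the isolator is off. The rectangle is fully in view at shk2 (248,107).

```bash
cat >> h.py <<'E'
BOX=dict(purple=.042,orange=.042,green=.036)
def findbox(s,c,ztop,near=None,vmin=25):
    out=[]
    for ce,a,l in blobs(cv2.morphologyEx(mask(s,c,110,vmin),cv2.MORPH_OPEN,np.ones((3,3))),400):
        R=rect(planepts(s,l,ztop)); 
        if 85<R[2]<112 and 95<R[1]<126: out.append((ce.round(),a,R))
    return out
def shaker(s,z=.06):
    g=s["frame"].min(2); n,l,st,ce=cv2.connectedComponentsWithStats(((g>90)).astype(np.uint8))
    for i in range(1,n):
        if 60<st[i,2]<140 and 60<st[i,3]<140 and st[i,4]<1500: return st[i],rect(planepts(s,l==i,z))
E
python3 - <<'E'
from h import *
import pickle
s=pickle.load(open("shk.pkl","rb")); print(shaker(s))
D=pickle.load(open("D.pkl","rb"))
for n in ["box","iso"]:
    for c in BOX: print(n,c,findbox(D[n],c,BOX[c]))
E
```

```text
(array([ 199,   53,   99,  108, 1042], dtype=int32), (array([0.6581062 , 0.03247904]), 120.6078872680664, 105.5982437133789, -8.422164916992188))
box purple [(array([209., 107.]), np.int32(6684), (array([0.43802377, 0.15980023]), 109.562255859375, 95.89490509033203, 6.939386367797852))]
box orange []
box green [(array([330., 103.]), np.int32(6181), (array([0.44407559, 0.00536212]), 109.74393463134766, 97.0646743774414, -8.761978149414062))]
iso purple [(array([390., 189.]), np.int32(5301), (array([0.43890512, 0.16300203]), 113.04944610595703, 101.0531997680664, 6.944809436798096))]
iso orange []
iso green [(array([473., 183.]), np.int32(3175), (array([0.44498492, 0.0111291 ]), 109.85209655761719, 109.8248291015625, 81.3758544921875))]
```

```bash
cat >> h.py <<'E'
MAT=np.array([.6581,.0325]); MYAW=-8.42
def down(p,yaw,ref=None):
    """choose yaw or yaw+180 with IK closest to mid range of J6"""
    best=None
    for y in (yaw,yaw+180,yaw-180):
        q=r.inverse_kinematics(list(p),[180,0,y])
        if q is not None and (best is None or abs(q[5])<best[0]): best=(abs(q[5]),y)
    return best[1]
def look(c,xy,name=None,z=.42,ztop=None):
    r.reach([xy[0],xy[1],z],[180,0,0]); r.wait(.3); s=snap("wrist",name); return s,findbox(s,c,ztop or BOX[c])
def grasp(c,cen,a):
    zt=BOX[c]; z=zt-.0115+.182
    y=down([*cen,z+.1],a); r.reach([*cen,z+.1],[180,0,y]); r.servo_line([*cen,z+.02],speed=.15); r.wait(.1)
    f0=r.sense()["contact_force"]; r.servo_line([*cen,z],speed=.05); r.wait(.1); print("touch",(r.sense()["contact_force"]-f0).round(1))
    r.grab(30); st=r.sense(); print("grip",st["opening"],st["tcp_pos"].round(4))
    r.servo_line([*cen,z+.2],speed=.15); st=r.sense(); print("lifted",st["opening"],(st["contact_force"]-f0).round(1)); return f0
def place(c,zbase,off=(0,0)):
    zt=BOX[c]; z=zbase+zt-.0115+.182; p=MAT+off
    y=down([*p,z],MYAW); zz=max(z+.06,.3); r.reach([*p,zz],[180,0,y]); r.servo_line([*p,z+.015],speed=.12); r.wait(.2)
    f0=r.sense()["contact_force"]
    for dz in np.arange(.006,-.006,-.001):
        r.servo_line([*p,z+dz],speed=.03); r.wait(.06); f=(r.sense()["contact_force"]-f0)[2]
        if f>3: break
    print("down at",dz,f); r.let_go(); r.wait(.2); r.servo_line([*p,z+.10],speed=.12); print(r.sense()["clock"])
E
python3 - <<'E'
from h import *
s,b=look("purple",(.355,.16),"p1"); print(b); (ce,a,R)=b[0]
grasp("purple",R[0],R[3]); snap("scene","g1"); s=snap("wrist","g1w"); print(r.sense()["clock"])
E
```

```text
[(array([256., 102.]), np.int32(6923), (array([0.43790201, 0.16008528]), 109.76079559326172, 95.776611328125, 6.969428062438965))]
touch [-1.8 -0.2 -1. ]
grip 0.022204461738238448 [0.4379 0.1601 0.2125]
lifted 0.021855751304906548 [-1.1  1.6 -2.4]
38.0417
```

View pics/g1w.png

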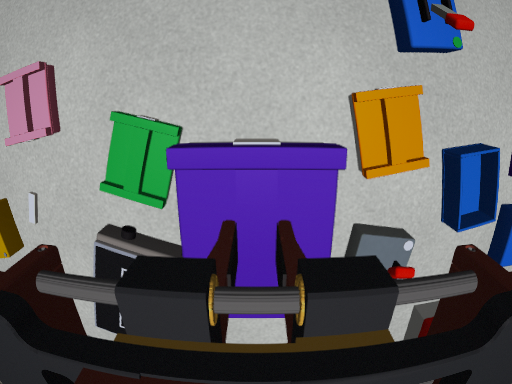

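View pics/g1.png

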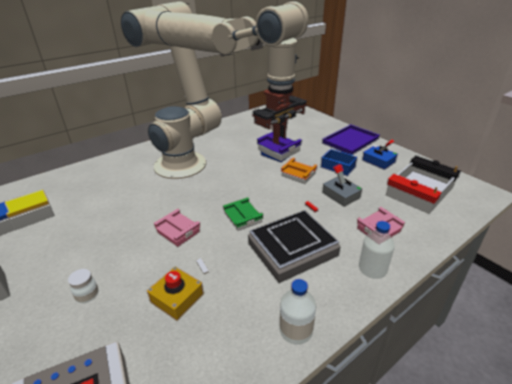

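The purple box is held level in the gripper (g1 at (279,148)). Now I place it.

Run:
```python
from h import *
place("purple",.06)
s,b=look("purple",(.575,.03),"p2",z=.46,ztop=.102); print(b)
s,b=look("orange",(.34,.32),"p3"); print(b)
print(r.sense()["clock"])
```

```text
down at -0.001 6.555819028783167
44.775
[(array([271., 123.]), np.int32(7792), (array([0.63214966, 0.01341765]), 111.39930725097656, 97.22686004638672, -8.185287475585938))]
[]
49.4083
```

View pics/p2.png

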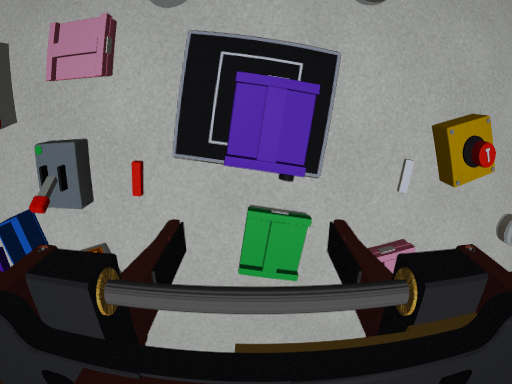

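View pics/p3.png

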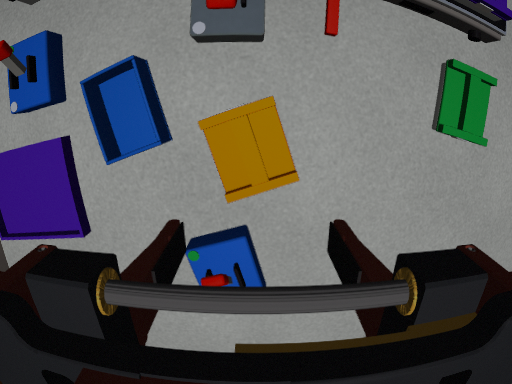

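Purple sits squarely on the mat but about 32 mm off centre, at p2 (271,123). It was probably knocked after release. I'll regrasp it and print the actual TCP this time. Orange is at p3 (249,150), but its hue mask missed it, so I'll check the hue too.

```bash
sed -i 's/^def grasp(c,cen,a):/def grasp(c,cen,a,zb=0):/; s/zt=BOX\[c\]; z=zt-.0115+.182$/zt=BOX[c]+zb; z=zt-.0115+.182/; s/print("down at",dz,f);/print("down at",dz,f,r.sense()["tcp_pos"].round(4));/' h.py
python3 - <<'E'
from h import *
s=snap("wrist"); print(hsv(s)[150,249],hsv(s)[135,235])
s,b=look("purple",(.55,.02),None,z=.46,ztop=.102); print(b); R=b[0][2]
grasp("purple",R[0],R[3],.06)
place("purple",.06)
r.wait(.3); s,b=look("purple",(.575,.03),"p4",z=.46,ztop=.102); print(b, r.sense()["clock"])
E
```

```text
[ 21 255 157] [ 22 255 156]
[(array([263., 102.]), np.int32(7912), (array([0.63235217, 0.01314132]), 110.71891021728516, 97.21892547607422, -8.374214172363281))]
touch [-0.1  0.9 -0.1]
grip 0.021583033307692834 [0.6324 0.0131 0.2725]
lifted 0.021547827247268166 [-0.4 -0.3 -1.8]
down at -0.001 6.684981541235306 [0.658  0.0325 0.2725]
63.9833
[(array([254., 102.]), np.int32(7924), (array([0.65785278, 0.03340741]), 111.61780548095703, 97.87321472167969, -8.242431640625))] 67.1667
```

View pics/p4.png

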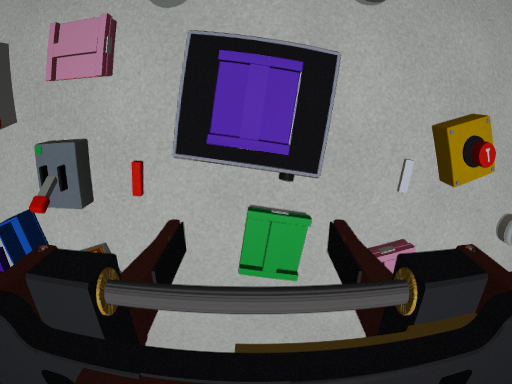

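Purple is now on target within 1 mm and the rectangle is covered. Next is orange.

```bash
sed -i 's/orange=(8,18)/orange=(12,26)/' h.py
python3 - <<'E'
from h import *
s,b=look("orange",(.31,.325)); print(b); R=b[0][2]
grasp("orange",R[0],R[3])
place("orange",.102)
r.wait(.3); s,b=look("orange",(.575,.03),"p5",z=.5,ztop=.144); print(b, r.sense()["clock"])
E
```

```text
[(array([253., 125.]), np.int32(6890), (array([0.36410144, 0.32921237]), 110.19802856445312, 96.06301879882812, 18.32160758972168))]
touch [ 0.7 -1.4 -0.4]
grip 0.021655204762702808 [0.3641 0.3292 0.2125]
lifted 0.021278538792548762 [ 0.5 -1.3 -2.1]
down at -0.001 6.882368340194859 [0.658  0.0325 0.3145]
83.1333
[(array([254., 101.]), np.int32(8025), (array([0.65820917, 0.03338869]), 111.3614273071289, 97.57081604003906, -8.34429931640625))] 86.3167
```

View pics/p5.png

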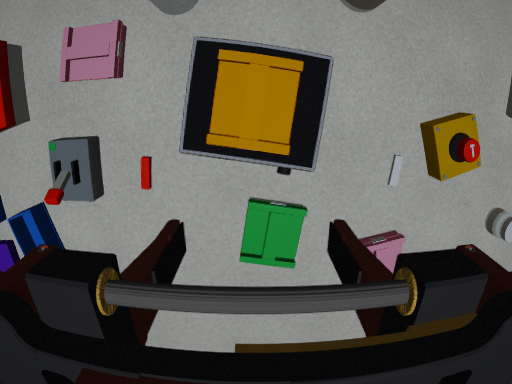

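Orange is square on the column, at p5 (254,101). Next is green.

Run:
```python
from h import *
s,b=look("green",(.36,.01)); print(b); R=b[0][2]
grasp("green",R[0],R[3])
place("green",.144)
r.wait(.3); s,b=look("green",(.575,.03),"p6",z=.5,ztop=.18); print(b, r.sense()["clock"])
snap("side","p6s"); s=snap("scene","p6c"); cv2.imwrite("pics/p6z.png",cv2.resize(s["frame"][150:300,200:400,::-1],None,fx=4,fy=4,interpolation=cv2.INTER_CUBIC))
```

```text
[(array([261., 101.]), np.int32(6674), (array([0.44394876, 0.00430848]), 109.71552276611328, 95.27799987792969, -8.731941223144531))]
touch [-0.4  1.4  0.4]
grip 0.02166860022219039 [0.4439 0.0043 0.2065]
lifted 0.02154576353393435 [ 0.1  0.5 -2.6]
down at -0.001 6.321471448117444 [0.658  0.0325 0.3505]
100.6083
[(array([254., 101.]), np.int32(9966), (array([0.6581037, 0.0332352]), 111.20845794677734, 97.34890747070312, -8.42669677734375))] 103.7917
```

View pics/p6.png

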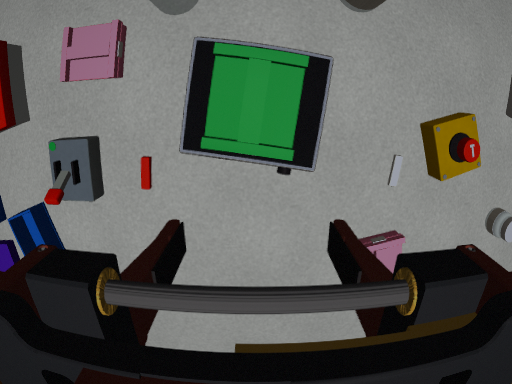

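View pics/p6s.png

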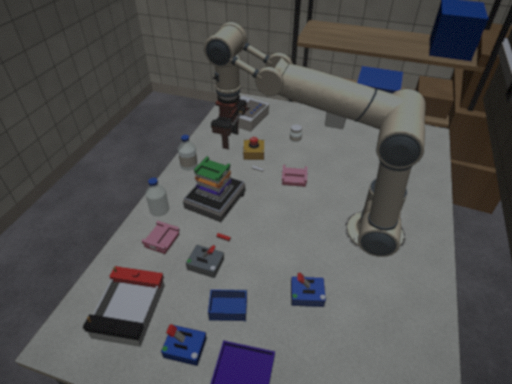

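View pics/p6z.png

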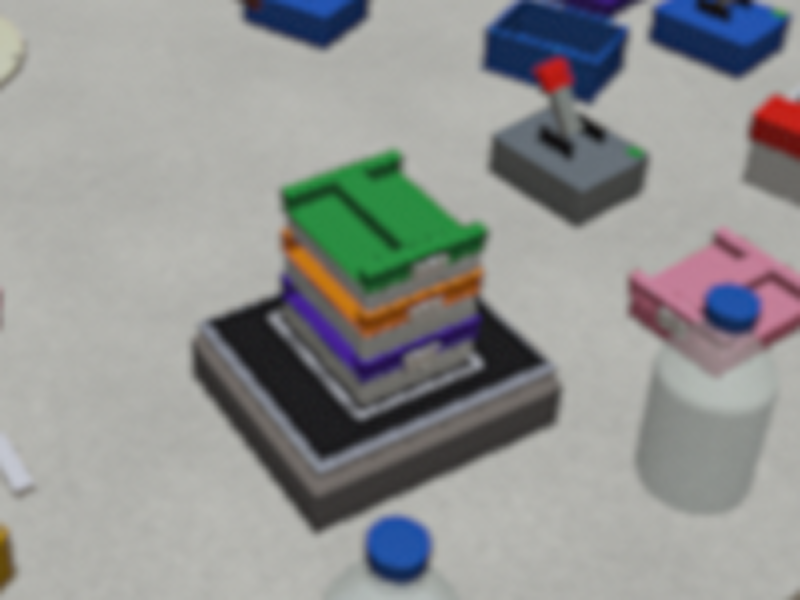

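The column is square: green, orange and purple edges line up in the crop, and the wrist fix is about 1 mm off centre. Now the isolator goes back on.

Run:
```python
from h import *
y0=.3555
r.reach([.485,y0,.42],[180,0,0]); r.grab(3); r.servo_line([.485,y0,.267],speed=.12); r.wait(.2)
f0=r.sense()["contact_force"]
for x in [.505,.52,.53,.54,.548,.556,.562]:
    r.servo_line([x,y0,.267],speed=.06); print(x,(r.sense()["contact_force"]-f0).round(1))
r.wait(.3)
r.servo_line([.5,y0,.30],speed=.15); r.servo_line([.5,y0,.38],speed=.15)
r.reach([.46,.34,.4],[180,0,0]); r.wait(.2); s=snap("wrist"); cv2.imwrite("pics/iso3.png",cv2.resize(s["frame"][20:150,180:310,::-1],None,fx=3,fy=3))
r.let_go(); r.reach([.5,-.31,.40],[180,0,0]); r.wait(.3); s=snap("wrist","stop2")
for ce,a,l in blobs(mask(s,"red"),200):
    P=planepts(s,l,.086); print("cap",ce,cv2.minEnclosingCircle((P*1000).astype(np.float32)))
for a in np.arange(-180,181,20):
    q=r.inverse_kinematics([.605,-.32,.25],[180,0,float(a)]); print(a, None if q is None else np.round(q[5]))
print(r.sense()["clock"])
```

```text
0.505 [-0.1 -0.9  0.4]
0.52 [-0.8 -1.7  0.4]
0.53 [-0.4 -1.1  0.2]
0.54 [ 0.5 -0.4  1.2]
0.548 [ 0.8 -0.7 -0.5]
0.556 [ 0.3 -1.1  0.1]
0.562 [-0.5 -0.9 -0.1]
cap [267.31136167  79.16999133] ((605.2941284179688, -319.740966796875), 20.109474182128906)
cap [201.00883002 242.10596026] ((415.8275451660156, -238.7838134765625), 50.22928237915039)
-180 -121.0
-160 -141.0
-140 None
-120 None
-100 None
-80 139.0
-60 119.0
-40 99.0
-20 79.0
0 59.0
20 39.0
40 19.0
60 -1.0
80 -21.0
100 -41.0
120 -61.0
140 -81.0
160 -101.0
180 -121.0
116.7
```

View pics/iso3.png

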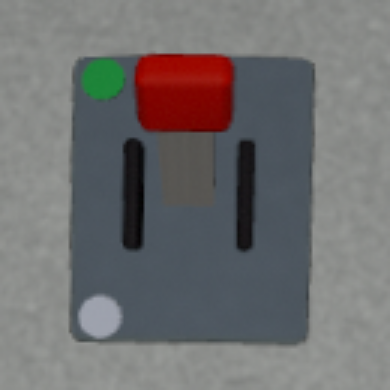

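View pics/stop2.png

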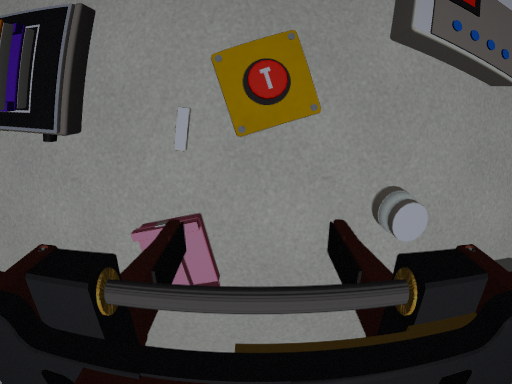

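The isolator is on, with the lever at the green dot, and the cap is still down and centred. Now the clockwise twist: yaw from +30° down to −32°, following the 6 mm rise.

Run:
```python
from h import *
p=[.6052,-.3198]; z0=.250
r.reach([*p,z0+.08],[180,0,30]); r.servo_line([*p,z0],speed=.08); r.wait(.2)
f0=r.sense(); r.grab(12); st=r.sense(); print("open",st["opening"])
tot=61.
for k in range(1,11):
    a=tot*k/10; z=z0+min(.006*np.radians(a),.006)
    r.servo_line([*p,z],[180,0,30-a],speed=.003); st=r.sense()
    print(round(a),st["orientation"][2].round(1),st["tcp_pos"][2].round(4),(st["contact_force"]-f0["contact_force"]).round(1),(st["torque"]-f0["torque"]).round(2),st["clock"])
r.wait(.4); snap("scene","tw"); s=snap("wrist","tww")
```

```text
open 0.03991646763669448
6 24.0 0.2501 [ 1.9 -0.4 -2. ] [-0.25 -0.32 -0.09] 119.7917
12 17.9 0.2511 [ 2.4 -1.5 -3.3] [-0.39 -0.3  -0.08] 120.1583
18 11.8 0.252 [ 3.3 -2.7 -2.9] [-0.52 -0.47 -0.04] 120.525
24 5.8 0.2527 [ 2.8 -2.8 -2.7] [-0.69 -0.39 -0.  ] 120.8917
30 -0.4 0.2533 [ 2.6 -4.6 -2. ] [-0.78 -0.41 -0.04] 121.2583
37 -6.5 0.254 [ 2.7 -4.5 -3. ] [-0.81 -0.43  0.  ] 121.625
43 -12.6 0.2546 [ 3.1 -4.  -3. ] [-0.83 -0.37 -0.05] 121.9917
49 -18.7 0.2553 [ 2.  -5.6 -3.6] [-0.89 -0.42 -0.04] 122.3583
55 -24.8 0.256 [ 2.7 -5.2 -3. ] [-0.88 -0.34 -0.04] 122.725
61 -30.9 0.2561 [ 0.6 -5.2 -2.7] [-0.87 -0.16  0.05] 122.9833
```

View pics/tww.png

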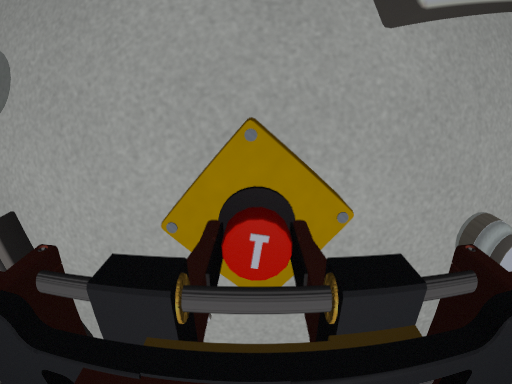

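The T-mark turned about 56° clockwise and the gripper rose 6 mm with the cap. I'll release, retreat and check everything.

Run:
```python
from h import *
p=[.6052,-.3198]
r.let_go(); r.wait(.2); r.servo_line([*p,.34],speed=.1)
def cap(pos):
    r.reach(pos,[180,0,0]); r.wait(.4); s=snap("wrist")
    ce,a,l=max((b for b in blobs(mask(s,"red"),200) if b[0][1]<200 and 150<b[0][0]<400),key=lambda t:t[1])
    for z in (.086,.092):
        P=planepts(s,l,z); print(pos,z,cv2.minEnclosingCircle((P*1000).astype(np.float32)))
    return s
cap([.5,-.31,.40]); s=cap([.52,-.31,.30]); cv2.imwrite("pics/fin_cap.png",s["frame"][:,:,::-1])
s,b=look("green",(.575,.03),"fin1",z=.5,ztop=.18); print(b)
r.reach([.46,.1,.45],[180,0,0]); r.wait(.3); snap("wrist","fin2"); s=snap("scene"); 
cv2.imwrite("pics/fin3.png",cv2.resize(s["frame"][140:320,130:400,::-1],None,fx=2.9,fy=2.9,interpolation=cv2.INTER_CUBIC))
print(r.sense()["clock"])
```

```text
[0.5, -0.31, 0.4] 0.086 ((605.9485473632812, -319.88970947265625), 20.681556701660156)
[0.5, -0.31, 0.4] 0.092 ((605.3829956054688, -319.6805114746094), 20.260488510131836)
[0.52, -0.31, 0.3] 0.086 ((605.720947265625, -320.09765625), 20.51120376586914)
[0.52, -0.31, 0.3] 0.092 ((605.47900390625, -319.78375244140625), 19.886581420898438)
[(array([253., 101.]), np.int32(9990), (array([0.65810168, 0.03326094]), 111.19144439697266, 97.24248504638672, -8.373756408691406))]
130.4417
```

View pics/fin2.png

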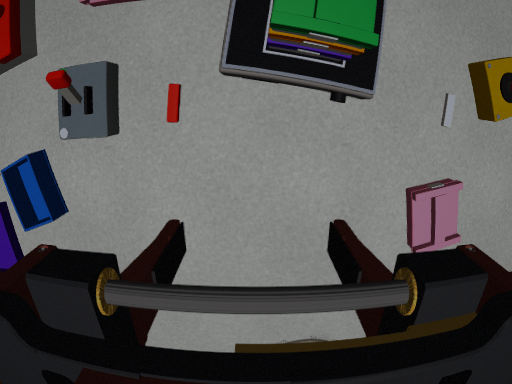

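View pics/fin3.png

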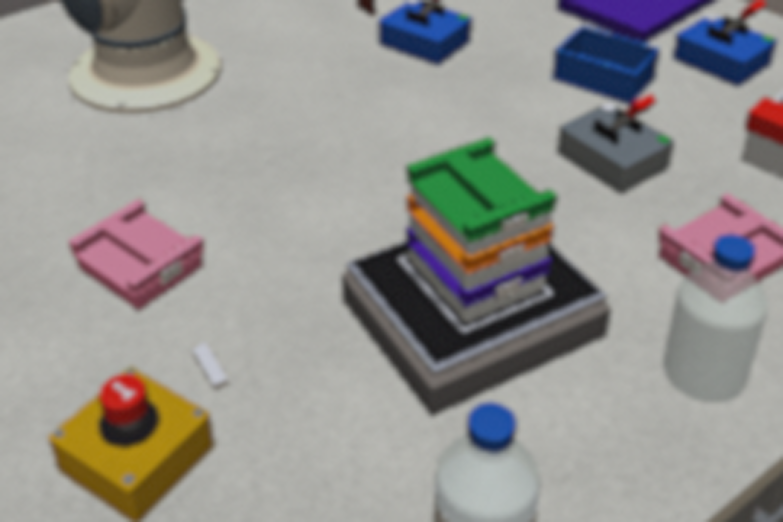

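View pics/fin_cap.png

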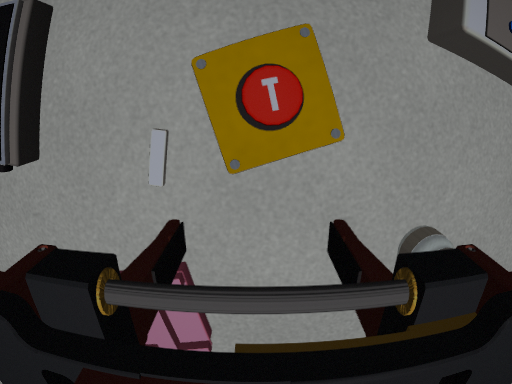

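The cap has sprung back in turn and reads up: its radius is 20 mm on the 92 mm plane. The column stands, the lever is on, and the combs, tray and jar look to be where they were. Handing in.

Run:
```python
from station import r
print(r.hand_in()); print(r.sense()["clock"])
```

```text
the job is handed in; nothing more can be done
None
the job is handed in; nothing more can be done
```

The job is done in the required order and handed in at about 130 s of the 210 s allowed; the simulator gave no verdict. I pressed the stop until it bottomed out at about 6 mm and flipped the isolator off. I then stacked purple, orange and green, the only listed boxes present, flipped the isolator back on and twisted the mushroom about 57° clockwise.

**Boxes:** The last wrist view put the top box about 1 mm from the rectangle's centre and within 0.1° of its long side. The column looked square and flat in the scene view.

**Purple box:** After I first placed it, it was about 32 mm off centre, probably the announced knock. I regrasped it and set it within 1 mm before stacking on it.

**Switches:** The lever leans to the green dot (on). The cap's apparent size fits the "up" height of 92 mm, with a radius of 19.9 to 20.3 mm against the true 20 mm. This is an estimate from the pictures, as I had no joint readout.

**Bystanders:** I saw no sign that the combs, tray or jar had moved, but I judged this by eye only.

No check was left failing.

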